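Open the middle-sized safety-capped jar at the coffee stall

TASK

One of the three look-alike jars of coffee-machine cleaning tablets in the rack is middle-sized: open that one. Press its push-and-turn safety cap down, turn it anticlockwise while it is pressed until it is free, lift it off and finish still holding it level, about 8 cm above the mouth of its own jar, so that I can take a tablet out. Leave the jar standing in the rack, the other two jars shut and the cup, tamper and tin where they are.

Things in the scene. Friction and masses are not known exactly. Their poses are not given: they have to be found in the camera images.
- rack: plywood jar rack fixed to the counter, 110 mm (x) by 384 mm (y); origin: centre of its underside. The jars stand on its 12 mm base at rack x = 0 and y = -115, 0 and +115 mm, in any order, each in a 73 mm square cut-out of a board (36 to 50 mm up) that keeps the jar from turning and tipping. End cheeks 60 mm high
- jar_m: the middle-sized jar, to be opened: white square plastic jar 70 x 70 mm, loose in the rack, 0.5 kg; origin: centre of its underside, z up. Body 90 mm high, 6 mm shoulder, then a neck 36 mm wide with three ledges that lock the cap's lugs; its mouth is 119 mm above the origin, the shut cap's top 134 mm
- jar_m_mouth (a point): centre of the mouth (top of the neck) of the middle-sized jar, z up
- cap_m: its dark ribbed round cap, 56 mm wide, 30 mm high, 42 g; origin: centre of its lower edge (shut: 104 mm above the jar's origin), z up. Starts locked. Sprung (5 N, 12 N fully down): press it 5 to 7 mm down (under 4 mm it stays locked, 7 mm is the hard stop), keep it down, turn it anticlockwise seen from above; free at 45 to 78 degrees (aim for 60), end stop at 80; then it lifts straight off
- jar_s: the small jar, to stay shut: like jar_m but with a body 60 mm high (104 mm with its cap); origin: centre of its underside
- cap_s: its cap, the same 56 x 30 mm cap; origin: centre of its lower edge, 74 mm above the jar's origin when shut
- jar_l: the large jar, to stay shut: like jar_m but with a body 120 mm high (164 mm with its cap); origin: centre of its underside
- cap_l: its cap, the same 56 x 30 mm cap; origin: centre of its lower edge, 134 mm above the jar's origin when shut
- cup: white espresso cup, 64 mm wide, 58 mm high, behind the rack; origin: centre of its foot
- tamper: coffee tamper with a steel foot 58 mm wide and a wooden handle, 92 mm high, behind the rack; origin: centre of its foot
- tin: gold tea tin with a red band, 77 x 57 x 96 mm, beside the rack; origin: centre of its underside
Mind the look-alikes: they are no part of the job. What is shaped like the jar_l but black, green or pink is not meant.

How it is judged:
On the way, in this order (a step that is already met when the one before it is completed fails the run):
1. the cap of the middle-sized jar is pressed down at least 3 mm (z of cap_m in the frame of jar_m below 0.101 m and contact force between the fingers and cap_m above 1 N), for 0.1 s.
2. the cap, still on its neck, is turned at least 37 degrees (angle between the x axis of cap_m and the x axis of jar_m, either way round above 0.65 rad and z of cap_m in the frame of jar_m below 0.112 m), for 0.1 s.
At the end, for the whole second after the job is handed in: the fingers hold that cap still, its lower edge 40 to 130 mm above its own jar's mouth, within 30 mm of the mouth's axis, tilted under 15 degrees, clear of the jar; all jars stand within 10 mm of their places, the other two shut; cup, tamper and tin within 20 mm of theirs (z of cap_m in the frame of jar_m_mouth between 0.04 and 0.13 m and horizontal distance between cap_m and jar_m_mouth below 0.03 m and angle between cap_m's own z axis and vertical below 0.26 rad and linear speed of each of cap_m, jar_m below 0.03 m/s and contact force between the fingers and cap_m above 1 N and contact force between cap_m and jar_m below 0.2 N and angle between jar_m's own z axis and vertical below 0.1 rad and distance of each of jar_m, jar_s, jar_l from where it was at the start of the episode below 0.01 m and z of cap_s in the frame of jar_s below 0.077 m and z of cap_l in the frame of jar_l below 0.137 m and distance of each of cup, tamper, tin from where it was at the start of the episode below 0.02 m); the arm keeps its last pose, push and grip.
It fails at once if the small or the large jar is opened (z of cap_s in the frame of jar_s above 0.08 m or z of cap_l in the frame of jar_l above 0.14 m).
It fails at once if the cup, the tamper or the tin is knocked over or pushed away (distance of any of cup, tamper, tin from where it was at the start of the episode above 0.03 m or angle between any of cup, tamper, tin's own z axis and vertical above 0.5 rad).
It fails at once if the middle-sized jar is pulled out of the rack or tipped (distance of jar_m from where it was at the start of the episode above 0.03 m or angle between jar_m's own z axis and vertical above 0.2 rad).
It also fails if it takes over 35 s, if anything falls off the work surface, if the arm or the gripper's body presses on something with over 40 N, if the wrist force passes 120 N, or if a joint passes its speed limit or range.

ROBOT

A 7-joint arm with a two-finger parallel gripper is mounted at the origin on the work surface. World frame = base frame: x ahead of the robot, y to its left, z up, the work surface at z = 0. Lengths are in m, angles in rad, forces in N, time in s.
With the tool pointing down it reaches from about 0.4 to 0.9 m from the base axis. Payload 5.6 kg.
Tool frame: the origin (TCP) lies on the centre line of the jaws, within the pads' length; the fingertips stand 17 mm ahead of it and the grasp point (between the pads) lies 2 mm behind it; z points along the fingers, y is the line along which they close (so a half turn about z gives the same grasp; the last joint's range is limited). The gripper opens to 92 mm and grips with 3 to 60 N. Pads are 20 mm wide; open, the fingers measure 128 mm over their backs; the gripper's body (75 mm by 189 mm) begins 69 mm behind the grasp point.
Start: joints at [-1.378, 0.468, -0.012, 1.603, 0.006, 1.071, -0.056], TCP at [0.152, 0.632, 0.232] pointing down, gripper open.
Joint ranges: [-2.53, 2.53], [-0.31, 2.02], [-1.57, 1.55], [0.28, 2.44], [-1.29, 4.43], [0.15, 1.84], [-2.92, 2.92]. Speed limits (rad/s): [2.57, 2.57, 3.14, 3.14, 3.14, 3.14, 3.14].

INTERFACE

Orientations are given as a unit quaternion [x, y, z, w].
In Python, from bench import arm, cams, ticket gives the robot as it stands.
- The arm moves only by the shell command python3 -m inch 'ROWS' [FORCE]. ROWS is JSON, a list of rows, each a list of 3 entries, a list of its own where there are three numbers: the finger opening in mm, from 0 to 91.9, then the shift along the tool's x, y, z normalised to -1 to 1, where 1 is 25 cm, then the turn about the tool's z normalised to -1 to 1, where 1 is 1.5 rad. In form: [[hand, [x, y, z], yaw], ...]. A call has 1 to 8 rows; each row is the pose to reach, as a shift and turn from the pose commanded when the call began, along the tool's axes at that moment; what a row does not reach only later rows make up. A row lasts 1/10 s, in which the tool goes at most 50 mm and 8.59 degrees, less where a joint would pass 70% of its speed; a pose out of reach is approached as far as the arm can. A call with a number of a shift or a turn outside -1 to 1 is refused whole. A call with a gripper value outside its range is refused whole. The fingers move at their own pace and stop on an object; FORCE is the grip in N (left out, the last holds). Time passes only in rows, so rows that repeat a pose let the fingers close. It gives the time, the measured TCP pose, the force, the opening and the grip force at its end, in the units of the state.
- arm.get_state(): the state, without advancing time (a new reading comes with each control period).
- cams.grab_frame(name): name is "scene" or "top" or "wrist"; returns a dict with "img" (480x640x3 uint8, red, green, blue), "camera_matrix" (3x3 intrinsics, pixels), "rvec" (rotation vector, rad) and "tvec" (3), from world to camera coordinates, as OpenCV has them. Camera axes: x right, y down, z forward; pixel columns grow to the right and rows downward; lengths in m; the calibration is good to about 2 mm. The wrist camera is an equidistant fisheye: a pixel r from the principal point sees the ray r / f radians off the axis. A picture is of the moment at which its call begins. There is no depth.
- ticket.close_job(): hands the job in; it is judged then, once.
Trained networks look in the newest picture that a camera, given by its name, has taken for a name from the list of things; names that differ only in an ending like _2 or _b are one class to them, and where a whole thing is asked for, a point or a joint stands for the part that bears it (a point fixed in the world has none). Each returns a list of dicts, best first, with "p" (0 to 1); they miss things now and then, are a little off and sometimes report something else, mostly with a low value. They report only what shows in the picture. A call takes as long as a camera call. They do not tell look-alikes from the thing itself.
- cams.look_for(camera, target): "position" ([x, y, z] in m, in world coordinates, good to about 4 mm: the middle of the surface that is visible of it).
The state is a dict: "time_s": time; "q": joint angles; "qd": joint speeds; "joint_efforts": joint torques, N m; "ee_pos": TCP position; "eef_rot": TCP orientation; "force": force on the tool from outside, world axes, zero at the start; "moment": the same for the moment, N m; "finger_gap": finger opening in m; "finger_force": force on a finger pad.
Only numpy, scipy, OpenCV 4.12 (cv2) and the standard library are available. Lean on these libraries where they do the work, as an engineer would, in place of code of your own. Each camera call takes 0.05 s, during which the arm holds its last target. There are 200 camera calls.

## Working session

There is one attempt and no reset: what is moved stays moved. The work goes in short steps, Python scripts to look and compute and a shell command to move; the robot and the scene stay as the last step left them, time stands still between calls to the robot, and variables do not carry over. Pictures are saved under pics/ and viewed, at most 10 in all, crops included, and the job is handed in when it is done.

```bash
mkdir -p pics; cat > h.py <<'E'
from bench import arm,cams,ticket
import numpy as np,cv2
def save(n,f):
    r=cams.grab_frame(n); cv2.imwrite(f'pics/{f}.png',r['img'][...,::-1]); return r
E
python3 - <<'E'
from h import *
s=arm.get_state(); print(s['time_s'],s['ee_pos'],s['eef_rot'],s['finger_gap'])
for n in ['scene','top']:
    r=save(n,n+'0'); print(n,r['camera_matrix'][0],r['rvec'],r['tvec'])
    for t in ['rack','jar_m','cap_m','jar_s','cap_s','jar_l','cap_l','cup','tamper','tin']:
        print(t,[(np.round(d['position'],3).tolist(),round(d['p'],2)) for d in cams.look_for(n,t)[:4]])
E
```

```text
0.0 [0.15177861 0.63146901 0.23066671] [ 1.17639212e-01  9.93056031e-01 -8.56103832e-04 -4.61745662e-05] 0.09192505681595589
scene [567.33823894   0.         321.66932421] [ 2.04909358  0.78533999 -0.44897058] [-0.50584752 -0.05890789  1.41211421]
rack [([0.648, -0.059, 0.047], 0.94), ([0.525, 0.33, 0.065], 0.45)]
jar_m [([0.774, 0.313, 0.084], 0.88), ([0.36, 0.252, 0.085], 0.86), ([0.569, 0.146, 0.112], 0.8), ([0.613, 0.04, 0.092], 0.67)]
cap_m [([0.552, 0.156, 0.172], 0.94), ([0.597, 0.047, 0.144], 0.84)]
jar_s [([0.774, 0.313, 0.084], 0.88), ([0.36, 0.252, 0.085], 0.86), ([0.569, 0.146, 0.112], 0.8), ([0.613, 0.04, 0.092], 0.67)]
cap_s [([0.552, 0.156, 0.172], 0.94), ([0.597, 0.047, 0.144], 0.84)]
jar_l [([0.774, 0.313, 0.084], 0.88), ([0.36, 0.252, 0.085], 0.86), ([0.569, 0.146, 0.112], 0.8), ([0.613, 0.04, 0.092], 0.67)]
cap_l [([0.552, 0.156, 0.172], 0.94), ([0.597, 0.047, 0.144], 0.84)]
cup [([0.678, 0.241, 0.039], 0.66)]
tamper [([0.739, 0.061, 0.026], 0.96)]
tin [([0.526, 0.328, 0.068], 0.76)]
top [583.13403518   0.         315.78281618] [ 2.16316562 -2.15017869  0.15663974]
[... 166 characters left out ...]
.8), ([0.751, 0.338, 0.118], 0.8)]
cap_m [([0.535, 0.166, 0.174], 0.92), ([0.63, -0.045, 0.113], 0.61), ([0.588, 0.061, 0.143], 0.59)]
jar_s [([0.381, 0.108, 0.119], 0.9), ([0.57, 0.081, 0.096], 0.86), ([0.613, -0.028, 0.072], 0.8), ([0.751, 0.338, 0.118], 0.8)]
cap_s [([0.535, 0.166, 0.174], 0.92), ([0.63, -0.045, 0.113], 0.61), ([0.588, 0.061, 0.143], 0.59)]
jar_l [([0.381, 0.108, 0.119], 0.9), ([0.57, 0.081, 0.096], 0.86), ([0.613, -0.028, 0.072], 0.8), ([0.751, 0.338, 0.118], 0.8)]
cap_l [([0.535, 0.166, 0.174], 0.92), ([0.63, -0.045, 0.113], 0.61), ([0.588, 0.061, 0.143], 0.59)]
cup [([0.688, 0.249, 0.022], 0.87)]
tamper [([0.723, 0.072, 0.022], 0.81)]
tin [([0.51, 0.347, 0.094], 0.85)]
```

View pics/scene0.png

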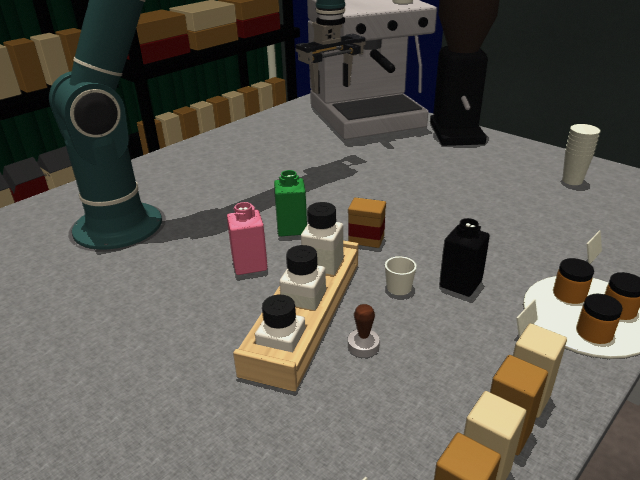

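View pics/top0.png

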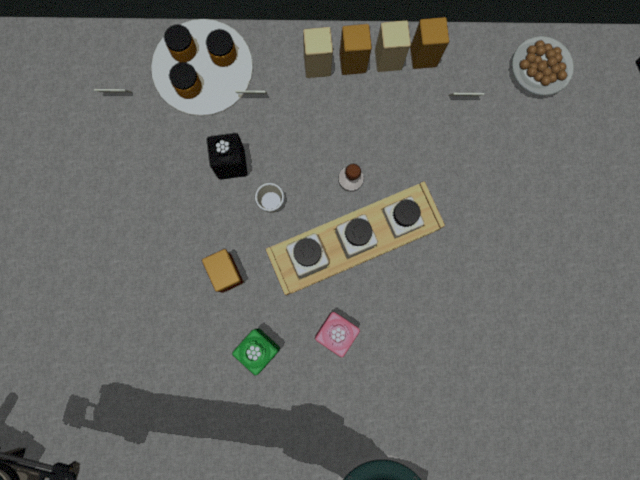

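The middle jar is the centre one: its cap is at scene (302,260) and top (358,232). The large jar is at scene (322,215), top (307,252), next to the tin. The small jar is at scene (279,310), top (406,212). The black, green and pink jars are decoys. Next I fit 56x30 mm cylinders to the dark caps in both views.

```bash
cat > fit.py <<'E'
from h import *
from scipy.optimize import least_squares
def blob(img,p):
    m=(img.max(2)<62).astype(np.uint8)
    n,l,st,c=cv2.connectedComponentsWithStats(m,connectivity=4)
    k=l[p[1],p[0]]; x,y,w,h,a=st[k]; return np.array([x-.5,y-.5,x+w-.5,y+h-.5]),a
th=np.linspace(0,2*np.pi,181)
cyl=np.vstack([np.c_[.028*np.cos(th),.028*np.sin(th),0*th+z] for z in(0,-.03)])
def box(r,p,c=cyl):
    q=cv2.projectPoints(c+p,r['rvec'],r['tvec'],r['camera_matrix'],None)[0][:,0]
    return np.r_[q.min(0),q.max(0)]
E
python3 - <<'E'
from fit import *
R={n:cams.grab_frame(n) for n in['scene','top']}
out=[]
for nm,ps,pt,g in [('l',(322,215),(307,252),(.54,.16,.176)),('m',(302,258),(358,232),(.59,.055,.146)),('s',(279,308),(406,212),(.63,-.05,.116))]:
    bs,a=blob(R['scene']['img'],ps); bt,b=blob(R['top']['img'],pt)
    f=lambda p:np.r_[(box(R['scene'],p)-bs),(box(R['top'],p)-bt)]
    s=least_squares(f,g,loss='soft_l1'); out.append(s.x); print(nm,a,b,bs,bt,s.x.round(4),s.fun.round(1))
out=np.array(out); d=out[2]-out[0]; print('rack y yaw',np.degrees(np.arctan2(-d[0],d[1]))); print(np.linalg.norm(np.diff(out[:,:2],axis=0),axis=1),out.mean(0))
E
```

```text
l 668 1 [306.5 201.5 335.5 228.5] [306.5 251.5 307.5 252.5] [0.5224 0.1826 0.1609] [  0.4   0.1  -0.4   0.  -22.6  -4.3   4.4  23.7]
m 785 285504 [285.5 244.5 317.5 274.5] [-5.000e-01  1.650e+01  6.395e+02  4.795e+02] [0.6163 0.0311 0.1749] [  -0.4   -1.4    0.4    1.1  359.2  183.9 -251.6 -249.3]
s 932 520 [261.5 294.5 295.5 327.5] [393.5 199.5 419.5 226.5] [ 0.6326 -0.0455  0.1153] [-0.1 -0.8 -0.1  1.  -1.7 -0.7  0.8  0.6]
rack y yaw -154.20282517953032
[0.17821565 0.07831409] [0.59040601 0.05607457 0.15037394]
```

```bash
python3 - <<'E'
from fit import *
R={n:cams.grab_frame(n) for n in['scene','top']}
t=R['top']['img'].max(2); print(t[232,335:385]); print(t[210:256,358])
def blobT(img,p,T):
    m=np.zeros(img.shape[:2],np.uint8); y,x=p[1],p[0]
    m[y-30:y+30,x-30:x+30]=(img.max(2)<T)[y-30:y+30,x-30:x+30]
    m=cv2.morphologyEx(cv2.morphologyEx(m,cv2.MORPH_CLOSE,np.ones((3,3))),cv2.MORPH_OPEN,np.ones((7,7)))
    n,l,st,c=cv2.connectedComponentsWithStats(m,connectivity=4); x,y,w,h,a=st[l[y,x]]; return np.array([x-.5,y-.5,x+w-.5,y+h-.5])
for T in (56,62,68):
  out=[]
  for nm,ps,pt,g in [('l',(322,215),(307,252),(.54,.16,.176)),('m',(302,258),(358,232),(.59,.055,.146)),('s',(279,308),(406,212),(.63,-.05,.116))]:
    bs=blobT(R['scene']['img'],ps,T); bt=blobT(R['top']['img'],pt,T)
    f=lambda p:np.r_[(box(R['scene'],p)-bs),(box(R['top'],p)-bt)]
    s=least_squares(f,g,loss='soft_l1'); out.append(s.x); print(nm,bs,bt,s.x.round(4),s.fun.round(1))
  out=np.array(out); d=out[0]-out[2]; print('yaw',np.degrees(np.arctan2(-d[0],d[1])),np.linalg.norm(np.diff(out[:,:2],axis=0),axis=1),out.mean(0))
E
```

```text
[110  80  78 119 164 174 182 173 172 131  62  53  59  61  61  63  67  47
  58  63  61  61  64  59  61  60  61  61  60  56  57  56  62  59  62  61
  66 121 140 156 163 165 168 169 168 169 169 170 168 169]
[167 169 171 169 169 166 153 135  98  56  60  53  59  55  50  58  65  61
  60  63  60  60  59  63  63  60  62  56  63  61  65  63  67  64  40  52
 146 178 174 175 171 135  86  81 128 162]
l [307.5 202.5 335.5 228.5] [-5.000e-01 -5.000e-01  6.395e+02  4.795e+02] [0.5411 0.1642 0.1755] [  -0.4   -1.     0.5    0.7  293.4  237.5 -318.3 -213.1]
m [286.5 245.5 316.5 274.5] [-5.000e-01 -5.000e-01  6.395e+02  4.795e+02] [0.5865 0.0598 0.145 ] [  -0.6   -1.1    0.6    0.8  344.3  218.  -267.4 -233.1]
s [262.5 294.5 294.5 327.5] [399.5 200.5 418.5 217.5] [ 0.6325 -0.0452  0.115 ] [-1.  -0.8  1.   1.  -7.9 -1.7  1.6  9.7]
yaw 23.582081305190805 [0.11383458 0.11461751] [0.58670297 0.05962208 0.14513723]
l [304.5 201.5 335.5 228.5] [-5.000e-01 -5.000e-01  6.395e+02  4.795e+02] [0.5994 0.0987 0.2286] [  -0.4   -2.1    0.4    1.4  327.   203.7 -283.2 -245.1]
m [286.5 244.5 316.5 274.5] [345.5 219.5 370.5 238.5] [0.5861 0.0603 0.1453] [-0.6 -0.4  0.6  0.5 -1.9 -1.9  1.4  8.1]
s [262.5 294.5 294.5 327.5] [393.5 200.5 418.5 225.5] [ 0.6317 -0.0445  0.1141] [-0.9 -0.8  1.   1.  -2.3 -1.2  1.2  2.1]
yaw 12.716128634509248 [0.04064577 0.1142644 ] [0.60575674 0.03816207 0.16266505]
l [291.5 197.5 335.5 236.5] [294.5 238.5 320.5 262.5] [0.5402 0.1622 0.1729] [14.5  5.4 -0.6 -5.9 -0.5 -0.8  1.7  4.5]
m [286.5 244.5 316.5 274.5] [345.5 218.5 370.5 244.5] [0.5865 0.06   0.1456] [-0.5 -0.4  0.7  0.5 -1.7 -1.1  1.5  1.8]
s [261.5 294.5 294.5 327.5] [393.5 200.5 418.5 225.5] [ 0.6313 -0.0452  0.1144] [-0.4 -0.8  0.6  1.  -1.9 -1.1  1.6  2.3]
yaw 23.734237784099633 [0.11222015 0.11433563] [0.58600664 0.05900929 0.14431567]
```

Fitted top of cap_m: (0.587, 0.060, 0.1455), against 0.146 expected. Pitch is about 114 mm and rack yaw about 23.6°. I'll move over there in stages.

```bash
python3 -m inch '[[91,[-0.74,-0.6,0],0],[91,[-0.74,-0.6,0],0],[91,[-0.74,-0.6,0],0],[91,[-0.74,-0.6,0],0],[91,[-0.74,-0.6,0],0],[91,[-0.74,-0.6,0],0]]' 60
python3 -m inch '[[91,[-0.74,-0.6,0],0],[91,[-0.74,-0.6,0],0],[91,[-0.74,-0.6,0],0],[91,[-0.74,-0.6,0],0],[91,[-0.74,-0.6,0],0],[91,[-0.74,-0.6,0],0]]'
cat > go.py <<'E'
from h import *
from scipy.spatial.transform import Rotation as Ro
import sys
tgt=np.array([float(v) for v in sys.argv[1:4]]); s=arm.get_state(); R=Ro.from_quat(s['eef_rot'])
y=R.as_matrix()[:,1]; print('t',s['time_s'],'pos',s['ee_pos'].round(4) if hasattr(s['ee_pos'],'round') else s['ee_pos'],'yang',np.degrees(np.arctan2(y[1],y[0])),'q7',s['q'][6],'F',np.round(s['force'],1),'grip',s['finger_gap'],s['finger_force'])
print('shift',R.inv().apply(tgt-s['ee_pos'])/.25)
E
python3 go.py 0.587 0.060 0.21
```

```text
time_s: 1.9
ee_pos: [0.3011, 0.4382, 0.232]
eef_rot: [0.122, 0.993, -0.001, 0.001]
force: [0.1, 0.7, 0.1]
finger_gap: 0.091
finger_force: 0.0
time_s: 2.5
ee_pos: [0.4448, 0.2496, 0.232]
eef_rot: [0.122, 0.993, -0.0, 0.001]
force: [0.6, -0.0, 0.7]
finger_gap: 0.091
finger_force: 0.0
t 2.5 pos [0.4448 0.2496 0.232 ] yang 76.00948159249857 q7 0.7987084641303036 F [ 0.6 -0.   0.7] grip 0.09097537215434887 0.0
shift [-0.73520916 -0.59842074  0.0899524 ]
```

```bash
python3 -m inch '[[91,[-0.73,-0.6,0],0.88],[91,[-0.73,-0.6,0],0.88],[91,[-0.73,-0.6,0],0.88],[91,[-0.73,-0.6,0],0.88],[91,[-0.73,-0.6,0],0.88],[91,[-0.73,-0.6,0],0.88],[91,[-0.73,-0.6,0],0.88],[91,[-0.73,-0.6,0],0.88]]'
python3 -m inch '[[91,[0,0,0],0.12],[91,[0,0,0],0.12],[91,[0,0,0],0.12]]'
python3 go.py 0.587 0.060 0.165
python3 - <<'E'
from h import *
r=save('wrist','w1'); print(r['camera_matrix'],r['rvec'],r['tvec'])
for d in cams.look_for('wrist','cap_m')[:4]: print(d)
E
```

```text
time_s: 3.3
ee_pos: [0.584, 0.0671, 0.2313]
eef_rot: [0.66, 0.752, 0.0, -0.0]
force: [0.6, 0.0, 0.4]
finger_gap: 0.0909
finger_force: 0.0
time_s: 3.6
ee_pos: [0.5839, 0.0669, 0.2314]
eef_rot: [0.721, 0.693, 0.0, -0.0]
force: [0.9, 0.1, -0.2]
finger_gap: 0.0909
finger_force: 0.0
t 3.6 pos [0.5839 0.0669 0.2314] yang -2.3352483750794364 q7 0.0028350903123323464 F [ 0.9  0.1 -0.2] grip 0.09090032926367093 0.0
shift [-0.02712262  0.01360854  0.26572411]
[[371.64829954   0.         320.34097447]
 [  0.         371.64829954 238.77361118]
 [  0.           0.           1.        ]] [-2.90651013  0.05968166  0.0062248 ] [-0.58017694  0.06262077  0.41174829]
{'position': [0.6301, -0.0228, 0.1086], 'p': 0.91}
{'position': [0.5872, 0.0607, 0.1437], 'p': 0.7}
{'position': [0.5441, 0.1639, 0.1786], 'p': 0.7}
```

View pics/w1.png

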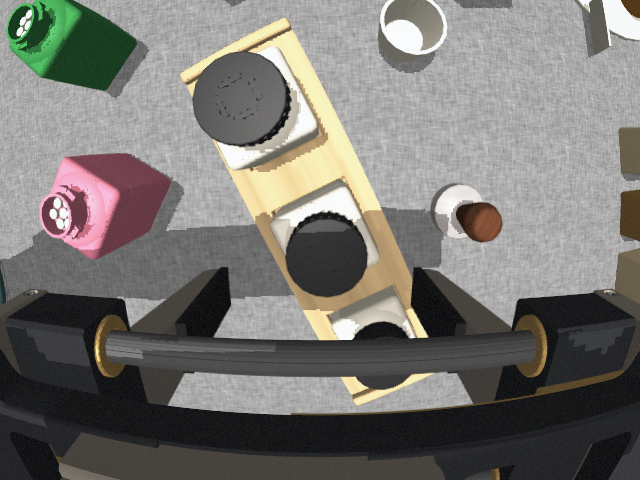

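The wrist view shows cap_m's top face centred near (327,257), with the fingers straddling its line. I'll back-project that as a third check.

```bash
python3 - <<'E'
from h import *
r=cams.grab_frame('wrist'); K=r['camera_matrix']; R=cv2.Rodrigues(r['rvec'])[0]; C=-R.T@r['tvec']
def bp(u,v,z):
    x=cv2.fisheye.undistortPoints(np.array([[[u,v]]],float),K,np.zeros(4))[0,0]; d=R.T@np.r_[x,1]; return (C+d*(z-C[2])/d[2]).round(4)
print(C)
for p in [(286,256),(368,256),(327,297),(327,218),(327,257)]: print(p,bp(*p,.1455))
E
python3 go.py 0.587 0.060 0.165
```

```text
[0.58594937 0.13200782 0.3863651 ]
(286, 256) [0.56   0.0635 0.1455]
(368, 256) [0.6155 0.0612 0.1455]
(327, 297) [0.5866 0.0326 0.1455]
(327, 218) [0.5887 0.0884 0.1455]
(327, 257) [0.5877 0.0617 0.1455]
t 3.75 pos [0.5839 0.066  0.2316] yang -2.429833361946178 q7 0.0027411552046496816 F [-0.5  0.7 -0.3] grip 0.09097821066925244 0.0
shift [-0.02333175  0.01329604  0.26635499]
```

```bash
python3 -m inch '[[91,[-0.021,0.0145,0.1],0],[91,[-0.021,0.0145,0.2],0],[91,[-0.021,0.0145,0.28],0],[91,[-0.021,0.0145,0.34],0],[91,[-0.021,0.0145,0.384],0],[91,[-0.021,0.0145,0.384],0]]'
python3 go.py 0.5875 0.0608 0.135
python3 -m inch '[[50,[0,0,0],0],[50,[0,0,0],0],[50,[0,0,0],0],[50,[0,0,0],0],[50,[0,0,0],0],[50,[0,0,0],0],[50,[0,0,0],0],[50,[0,0,0],0]]' 60
python3 go.py 0.5875 0.0608 0.135
```

```text
time_s: 4.35
ee_pos: [0.5866, 0.0599, 0.1344]
eef_rot: [0.723, 0.691, -0.001, -0.001]
force: [-0.1, 0.8, -0.9]
finger_gap: 0.0911
finger_force: 0.0
t 4.35 pos [0.5866 0.0599 0.1344] yang -2.558940125525398 q7 0.0802169037048573 F [-0.1  0.8 -0.9] grip 0.09114741352547552 0.0
shift [ 0.00376389  0.00328053 -0.0024691 ]
time_s: 5.15
ee_pos: [0.5876, 0.06, 0.136]
eef_rot: [0.723, 0.691, 0.0, 0.0]
force: [-1.2, -0.3, 4.0]
finger_gap: 0.0545
finger_force: 60.0
t 5.15 pos [0.5876 0.06   0.136 ] yang -2.581780679979008 q7 0.07975526594147563 F [-1.2 -0.3  4. ] grip 0.05452605483935639 60.00171806663275
shift [ 0.00302947 -0.00048123  0.00390499]
```

```bash
python3 -m inch '[[50,[0,0,0.01],0],[50,[0,0,0.02],0],[50,[0,0,0.026],0],[50,[0,0,0.026],0],[50,[0,0,0.026],0]]'
python3 go.py 0.5875 0.0608 0.129
```

```text
time_s: 5.65
ee_pos: [0.5877, 0.0601, 0.1302]
eef_rot: [0.723, 0.691, 0.001, -0.0]
force: [-2.5, 0.4, 10.0]
finger_gap: 0.0542
finger_force: 60.0
t 5.65 pos [0.5877 0.0601 0.1302] yang -2.577314311878251 q7 0.08463007659151872 F [-2.5  0.4 10. ] grip 0.05417377111808788 60.0041766744107
shift [ 0.00287267 -0.00085312  0.00491075]
```

```bash
python3 -m inch '[[50,[0,0,0.008],0],[50,[0,0,0.008],0],[50,[0,0,0.008],0]]'
python3 -m inch '[[50,[0,0,0],-0.05],[50,[0,0,0],-0.12],[50,[0,0,0],-0.2],[50,[0,0,0],-0.28],[50,[0,0,0],-0.36],[50,[0,0,0],-0.36]]'
python3 go.py 0.5875 0.0608 0.129
python3 -c "
from h import *
print(arm.get_state()['moment']); save('scene','s2')
c=cv2.imread('pics/s2.png')[180:340,220:400]; cv2.imwrite('pics/s2c.png',cv2.resize(c,None,fx=3.5,fy=3.5))"
```

```text
time_s: 5.95
ee_pos: [0.5877, 0.0601, 0.1289]
eef_rot: [0.723, 0.691, 0.001, -0.0]
force: [-5.1, -0.2, 15.9]
finger_gap: 0.0547
finger_force: 60.0
time_s: 6.55
ee_pos: [0.5889, 0.0603, 0.1291]
eef_rot: [0.511, 0.859, 0.002, 0.001]
force: [-0.3, 1.4, 11.3]
finger_gap: 0.0544
finger_force: 60.0
t 6.55 pos [0.5889 0.0603 0.1291] yang 28.519906229297657 q7 0.5480240833219056 F [-0.3  1.4 11.3] grip 0.054392889532844504 60.00376126728952
shift [ 0.00464031 -0.00399944  0.00021578]
[0.08632128 0.24082145 0.03978134]
```

View pics/s2c.png

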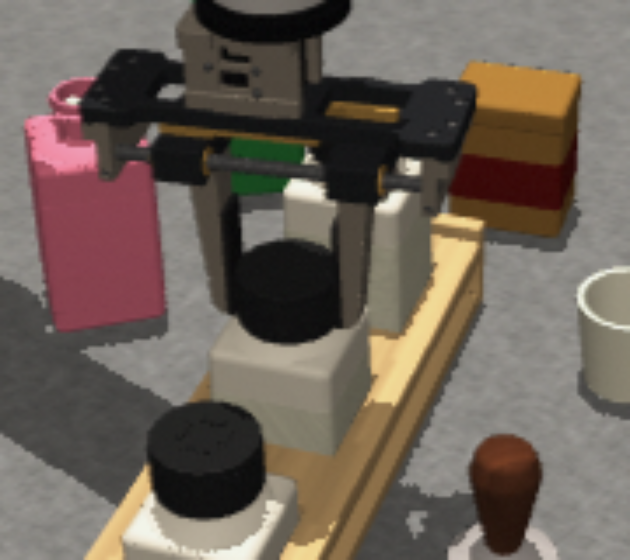

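The cap on the middle jar is gripped and pressed, with the fingers clear of the jar body. There's little torque, so it is turning freely. I'll finish the turn.

```bash
python3 -m inch '[[50,[0,0,0],-0.08],[50,[0,0,0],-0.16],[50,[0,0,0],-0.24],[50,[0,0,0],-0.32],[50,[0,0,0],-0.365],[50,[0,0,0],-0.365],[50,[0,0,0],-0.365]]'
python3 go.py 0.5875 0.0608 0.129
python3 -c "
from h import *
print(arm.get_state()['moment'])"
```

```text
time_s: 7.3
ee_pos: [0.5892, 0.0602, 0.1291]
eef_rot: [0.261, 0.965, 0.001, 0.002]
force: [-0.6, 0.6, 11.0]
finger_gap: 0.0544
finger_force: 60.0
t 7.3 pos [0.5892 0.0602 0.1291] yang 59.74838363332457 q7 1.0158458108089679 F [-0.6  0.6 11. ] grip 0.05439162575745979 60.00449560582638
shift [ 0.0072362  -0.00141309  0.00051986]
[0.02290857 0.08851105 0.0413773 ]
```

```bash
python3 -m inch '[[50,[0,0,-0.015],0],[50,[0,0,-0.03],0],[50,[0,0,-0.045],0],[50,[0,0,-0.06],0],[50,[0,0,-0.06],0]]'
python3 go.py 0.5875 0.0608 0.229
python3 -c "
from h import *
save('scene','s3')
c=cv2.imread('pics/s3.png')[180:340,220:400]; cv2.imwrite('pics/s3c.png',cv2.resize(c,None,fx=3.5,fy=3.5))"
```

```text
time_s: 7.8
ee_pos: [0.5871, 0.0599, 0.142]
eef_rot: [0.261, 0.965, -0.0, -0.0]
force: [-0.0, 0.5, -0.4]
finger_gap: 0.0545
finger_force: 60.0
t 7.8 pos [0.5871 0.0599 0.142 ] yang 59.73161248950163 q7 1.0101114024738493 F [-0.   0.5 -0.4] grip 0.05448883451991424 59.999773129820824
shift [ 0.00051207  0.00376169 -0.34784573]
```

View pics/s3c.png

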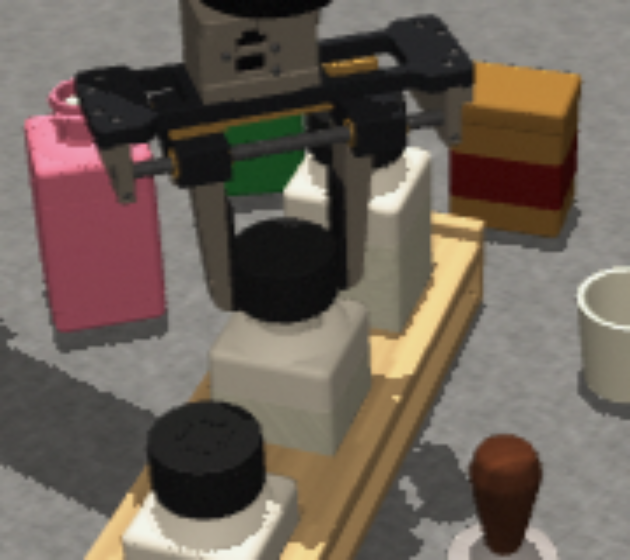

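The force is about zero and the cap has risen while the jar stayed put, so it's free. I'll lift about 88 mm.

```bash
python3 -m inch '[[50,[0,0,-0.05],0],[50,[0,0,-0.12],0],[50,[0,0,-0.2],0],[50,[0,0,-0.28],0],[50,[0,0,-0.33],0],[50,[0,0,-0.35],0],[50,[0,0,-0.35],0],[50,[0,0,-0.35],0]]'
python3 -m inch '[[50,[0,0,0],0],[50,[0,0,0],0],[50,[0,0,0],0]]'
python3 -c "
from h import *
save('scene','s4')
c=cv2.imread('pics/s4.png')[130:390,200:520]; cv2.imwrite('pics/s4c.png',cv2.resize(c,None,fx=2.2,fy=2.2))
for t in ['cap_m','cup','tamper','tin']: print(t,[d['position'] for d in cams.look_for('scene',t)[:3]])"
```

```text
time_s: 8.65
ee_pos: [0.5868, 0.0599, 0.2288]
eef_rot: [0.261, 0.965, -0.0, -0.001]
force: [0.2, 0.1, -1.2]
finger_gap: 0.0546
finger_force: 60.0
time_s: 8.95
ee_pos: [0.5871, 0.0599, 0.2291]
eef_rot: [0.261, 0.965, -0.0, -0.0]
force: [1.2, 0.1, -0.8]
finger_gap: 0.0539
finger_force: 60.0
cap_m [[0.6457, -0.053, 0.1184], [0.5607, 0.1605, 0.163], [0.5967, 0.0496, 0.2353]]
cup [[0.6813, 0.2409, 0.0432], [0.6107, 0.0441, 0.0987]]
tamper [[0.7409, 0.0588, 0.0255], [0.5976, 0.0469, 0.2364]]
tin [[0.5237, 0.3293, 0.064], [0.6075, 0.0415, 0.1032]]
```

View pics/s4c.png

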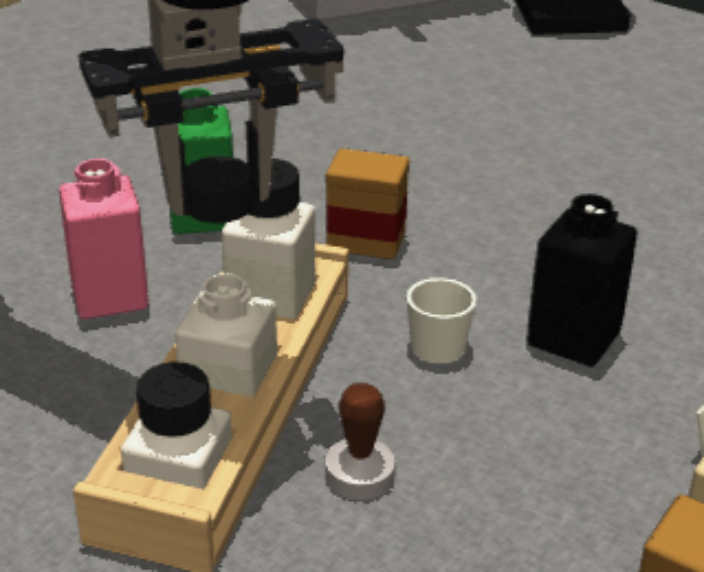

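The middle jar is open and standing in the rack. The cap is held level above its mouth, the other two jars are shut, and nothing else has moved.

```bash
python3 -c "
from h import *
print(ticket.close_job())"
```

```text
the job is handed in; nothing more can be done
None
```

I opened the middle-sized jar and handed the job in at about 9 s: the gripper holds its cap level about 8 cm above the mouth, the other two jars are shut, and the jars, cup, tamper and tin look unmoved in the last picture; no verdict came back.

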